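Grade wooden bag fittings on a tilting sieve

TASK

Push the open drawer fully home under the grading sieve, then tilt the sieve down at its slotted end until all three small wooden toggles have dropped through the slots into the drawer while both large wooden discs stay on the sieve. After that tip the sieve the other way so that both discs slide off its open end into the plywood box, and finally bring the sieve back to level and let go. Work the sieve and drawer only: do not touch the wooden pieces with the gripper, and leave the hammer, jar and sanding block where they are.

Things in the scene. Friction and masses are not known exactly. Their poses are not given: they have to be found in the camera images.
- stand: Grey steel stand fixed to the table. Origin: on the table under the sieve's middle; all offsets use its frame (x away from the robot, y left, turned up to 15 deg). Base 8 mm thick, x -142..142, y -260..30 mm. Uprights 24 mm wide, 208 mm high at x=-136 and 136 mm carry the sieve's pivot: a level line along stand x, 190 mm up, over y=0.
- sieve (a joint): Sieve tilt about its pivot, rad: 0 level (start), positive = slotted end (stand -y) down, negative = open end (+y) down; range -0.5 to 0.5. Stiff pivot: takes about 0.8 N m plus the load (3 to 9 N at the tabs) and stays where left. The wooden pieces start to slide at 0.15 to 0.3 rad; at 0.4 all slide well.
- sieve_floor (a point): On the pivot, mid-sieve, level with the floor's top; tilts with the sieve (axes = stand's when level). Bright steel tray, x 233 mm, y -216..210 mm, floor 5 mm thick. Side walls (x -114, 114) and end wall (y -214) rise 24 mm. The y=+210 end is open. Floor solid for y -40..210 (pieces lie here); for y -40..-211 four slots across the full width, each 36 to 42 mm wide, 6 mm round bars between.
- tab_slot_end (a point): Middle of the top face of the dark steel press tab (x 44 mm, y 45 mm, 6 mm thick) that sticks out beyond the end wall at the slotted end; at (-85, -237, 0) mm from sieve_floor in the sieve's own axes, and moves with the sieve. Pressing it down lowers the slotted end.
- tab_open_end (a point): Middle of the top face of the dark steel press tab (x 61 mm, y 38 mm, 6 mm thick) that sticks out of the sieve's robot-side wall near the open end; at (-152, 145, 0) mm from sieve_floor in the sieve's own axes, and moves with the sieve. Pressing it down lowers the open end.
- drawer (a joint): How far the drawer is pulled out towards the robot (along stand -x), m: 0 is fully home, starts 0.030 to 0.060. Slides with about 1.5 N of friction and stays where it is left.
- drawer_in (a point): Middle of the drawer's inner floor. Grey steel drawer, 245 mm (x) by 233 mm (y), 52 mm high, wall and floor 5 mm, open on top. When home it lies at (0, -131, 13) mm from the stand's origin, under the slots.
- drawer_bar (a point): Middle of the robot-side face of the drawer's dark handle bar: 100 mm long (y), 10 mm thick, 14 mm high, centre 38 mm above the table, face 37 mm in front of the drawer. Push it along stand +x to close. When home it is at (-160, -131, 38) mm from the stand's origin; the sieve's edge is then 44 mm further in, underside 185 mm up.
- box_in (a point): Middle of the inner floor of the loose plywood box beside the open end of the sieve, 260 (x) by 230 mm (y), bottom 6 mm thick, walls 6 mm: 65 mm high next to the sieve, 115 mm opposite, 80 mm at the sides. It already stands in the right place to receive the discs; 0.9 kg.
- toggle1_c (a point): Centre of a small wooden toggle bar, 62 mm long (own x), 16 mm wide, 14 mm high, about 13 g, with a darker band round its middle; starts lying on the solid part of the sieve.
- toggle2_c (a point): Centre of a small wooden toggle bar, 62 mm long (own x), 16 mm wide, 14 mm high, about 13 g, with a darker band round its middle; starts lying on the solid part of the sieve.
- toggle3_c (a point): Centre of a small wooden toggle bar, 62 mm long (own x), 16 mm wide, 14 mm high, about 13 g, with a darker band round its middle; starts lying on the solid part of the sieve.
- disc1_c (a point): Centre of a large flat wooden disc, 104 mm diameter, 14 mm thick, about 80 g; starts lying on the solid part of the sieve.
- disc2_c (a point): Centre of a large flat wooden disc, 104 mm diameter, 14 mm thick, about 80 g; starts lying on the solid part of the sieve.
- hammer_mid (a point): A bystander, not part of the job: hammer, 240 mm long, lying on the table; point near the middle of its length, 10 mm up.
- jar_mid (a point): A bystander, not part of the job: amber jar, 60 mm diameter, 90 mm high; its centre.
- sandblock_mid (a point): A bystander, not part of the job: grey sanding block, 100 x 65 x 30 mm; its centre.
Mind the look-alikes: they are no part of the job. Leave any black look-alike of the part that bears toggle3_c alone.

How it is judged:
By the outcome, as a careful person would: the job done as asked, in the order asked, and still so for the second after the job is handed in, with the robot touching nothing.
It also fails if it takes over 72 s, if anything falls off the work surface, if the arm or the gripper's body presses on something with over 40 N, if the wrist force passes 120 N, or if a joint passes its speed limit or range.

ROBOT

A 7-joint arm with a two-finger parallel gripper is mounted at the origin on the work surface. World frame = base frame: x ahead of the robot, y to its left, z up, the work surface at z = 0. Lengths are in m, angles in rad, forces in N, time in s.
With the tool pointing down it reaches from about 0.4 to 0.85 m from the base axis. Payload 6.9 kg.
Tool frame: the origin (TCP) lies at the very end of the fingers, on their centre line; the grasp point (between the pads) lies 19 mm behind it; z points along the fingers, y is the line along which they close (so a half turn about z gives the same grasp; the last joint's range is limited). The gripper opens to 85 mm and grips with 20 to 120 N. Pads are 22 mm wide; open, the fingers measure 114 mm over their backs; the gripper's body (76 mm by 85 mm) begins 54 mm behind the grasp point. The pads swing forward as they close: fully open they stand 13 mm farther back than shut.
Start: joints at [1.286, 0.507, -0.238, 1.5, 0.126, 1.149, -0.155], TCP at [0.238, -0.578, 0.231] pointing down, gripper open.
Joint ranges: [-3.08, 3.08], [-0.24, 2.05], [-1.43, 1.35], [0, 2.5], [-1.52, 4.66], [0.17, 1.96], [-2.89, 2.89]. Speed limits (rad/s): [2.39, 2.39, 3.14, 3.14, 3.14, 3.14, 3.14].

INTERFACE

Orientations are given as a 3x3 rotation matrix whose columns are the frame's x, y, z axes.
In Python, from rig import readout, snapshot, finish_job gives the robot as it stands.
- The arm moves only by the tool arm_command, never from a script. Its argument "commands" is a list of rows, each an object with "delta_pos": the shift along the tool's x, y, z scaled (see below), a list of three; "turn": the turn, a rotation vector about the tool's x, y, z scaled (see below), a list of three; "grip": the opening, from 0 (shut) to 1 (fully open). In form: [{"delta_pos": [dx, dy, dz], "turn": [wx, wy, wz], "grip": grip}, ...]. A call has 1 to 20 rows; each row is the pose to reach, as a shift and turn from the pose commanded when the call began, along the tool's axes at that moment, turning the shorter way round; what a row does not reach only later rows make up. The controller multiplies each number of a shift by 200 mm and each number of a turn by pi rad. A row lasts 1/10 s, in which the tool goes at most 50 mm and 8.59 degrees, less where a joint would pass 70% of its speed; a pose out of reach is approached as far as the arm can. A call with a number of a shift or a turn outside -1 to 1 is refused whole. A call with a gripper value outside its range is refused whole. The fingers move at their own pace and stop on an object; "force" is the grip in N (left out, the last holds). Time passes only in rows, so rows that repeat a pose let the fingers close. It gives the time, the measured TCP pose, the force, the opening and the grip force at its end, in the units of the state.
- readout.get_state(): the state, without advancing time (a new reading comes with each control period).
- snapshot(name): name is "side" or "top"; returns a dict with "frame" (480x640x3 uint8, red, green, blue), "depth" (480x640 float32, m along the optical axis (not along the pixel's ray), 0 where there is no reading), "K" (3x3 intrinsics, pixels), "D" ([k1, k2, p1, p2, k3] as OpenCV has them; the pictures are not rectified), "pose" (4x4, takes a point from camera to world coordinates). Camera axes: x right, y down, z forward; pixel columns grow to the right and rows downward; lengths in m; the calibration is good to about 2 mm. A picture is of the moment at which its call begins.
- finish_job(): hands the job in; it is judged then, once.
The state is a dict: "clock": time; "qpos": joint angles; "dq": joint speeds; "tau": joint torques, N m; "tcp_pos": TCP position; "eef_rot": TCP orientation; "wrist_force": force on the tool from outside, world axes, zero at the start; "ft_torque": the same for the moment, N m; "grip_width": finger opening in m; "grasp_force": force on a finger pad.
Only numpy, scipy, OpenCV 4.12 (cv2) and the standard library are available. Lean on these libraries where they do the work, as an engineer would, in place of code of your own. Each camera call takes 0.05 s, during which the arm holds its last target. There are 200 camera calls.

## Working session

There is one attempt and no reset: what is moved stays moved. The work goes in short steps, Python scripts to look and compute and a tool call to move; the robot and the scene stay as the last step left them, time stands still between calls to the robot, and variables do not carry over. Pictures are saved under pics/ and viewed, at most 10 in all, crops included, and the job is handed in when it is done.

Besides the shell and the picture viewer there is one more tool, called after "Emit:" as name(argument=value, ...) on one line, values as JSON. arm_command: Moves the arm, as the interface text tells. Its arguments: {"type":"object","properties":{"commands":{"type":"array"},"force":{"type":"number"}},"required":["commands"]}

```bash
mkdir -p pics; cat > h.py <<'E'
import numpy as np, cv2
from rig import readout, snapshot, finish_job
def save(s,n): cv2.imwrite('pics/'+n,cv2.cvtColor(s['frame'],cv2.COLOR_RGB2BGR))
def cloud(s):
    v,u=np.mgrid[0:480,0:640]
    p=cv2.undistortPoints(np.stack([u.ravel(),v.ravel()],1).astype(np.float64)[:,None],s['K'],np.array(s['D'],float))[:,0]
    z=s['depth'].ravel()
    P=np.c_[p*z[:,None],z]; T=np.array(s['pose'])
    return (P@T[:3,:3].T+T[:3,3]).reshape(480,640,3)
E
python3 - <<'E'
from h import *
for n in('top','side'):
    s=snapshot(n);save(s,n+'0.png');np.savez('/tmp/'+n,**s)
    print(n,np.round(s['pose'],3).tolist())
st=readout.get_state();print(st)
E
```

```text
top [[0.098, -0.975, 0.199, 0.261], [-0.995, -0.095, 0.023, -0.056], [-0.003, -0.2, -0.98, 1.181], [0.0, 0.0, 0.0, 1.0]]
side [[-0.835, -0.307, 0.456, -0.177], [-0.549, 0.435, -0.713, 0.955], [0.021, -0.846, -0.532, 0.911], [0.0, 0.0, 0.0, 1.0]]
{'clock': 0.1, 'qpos': array([ 1.28550116,  0.50825552, -0.23751861,  1.50103975,  0.12568177,
        1.14890177, -0.15478465]), 'dq': array([-3.85230084e-05, -1.98806888e-03, -3.75691453e-03, -3.48487221e-03,
        3.06959350e-04, -9.03274158e-04, -3.98779364e-04]), 'tau': array([-4.25170685e-03, -6.21830106e+01, -2.19416253e+00, -2.50200731e+01,
        1.26478414e-02,  7.77683716e-03,  9.66399944e-05]), 'tcp_pos': array([ 0.23783477, -0.57748622,  0.23051269]), 'eef_rot': array([[ 9.24602973e-01,  3.80931673e-01, -6.34931963e-04],
       [ 3.80932202e-01, -9.24601773e-01,  1.48941955e-03],
       [-1.96921381e-05, -1.61898777e-03, -9.99998689e-01]]), 'wrist_force': array([ 0.53270998, -1.08520094,  0.68359412]), 'ft_torque': array([ 0.01089926, -0.03985894, -0.02312389]), 'grasp_force': 0.0, 'grip_width': 0.08546733150700844}
```

View pics/top0.png

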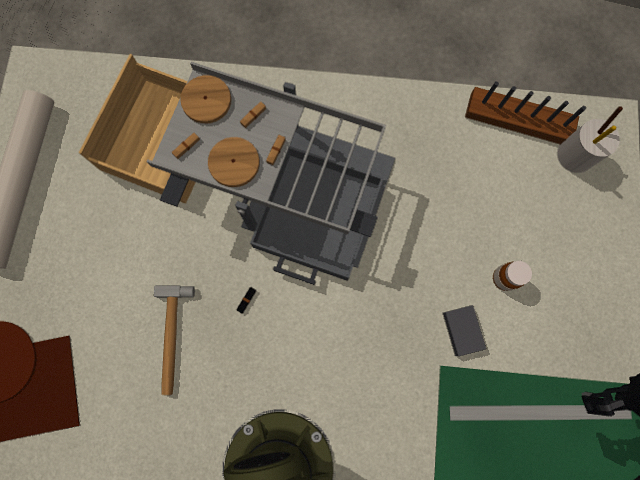

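View pics/side0.png

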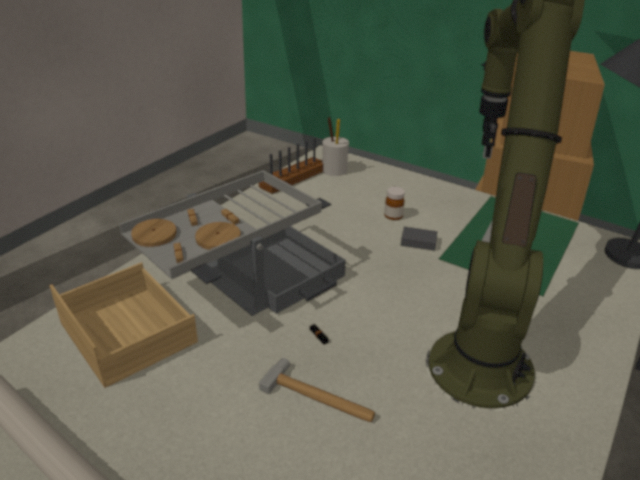

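The top view shows the sieve with two discs (205,98), (233,161) and three banded toggles (253,115), (187,146), (276,150). The drawer handle is at about (295,272), the open-end tab at (173,190) and the slot-end tab at (365,220). The black toggle at (246,300) on the table is the look-alike, so I'll leave it alone.

```bash
python3 - <<'E'
from h import *
s=dict(np.load('/tmp/top.npz'));P=cloud(s)
roi=np.zeros((480,640),bool);roi[50:300,60:420]=1
def show(n,zlo,zhi,box):
    x0,y0,x1,y1=box;m=np.zeros_like(roi);m[y0:y1,x0:x1]=1
    m&=(P[...,2]>zlo)&(P[...,2]<zhi)
    p=P[m];r=cv2.minAreaRect(p[:,:2].astype(np.float32)*1000)
    print(n,len(p),p.mean(0).round(4),r);return p
show('tray',.18,.235,(60,50,420,240))
show('floor solid',.183,.2,(160,75,300,190))
show('wall top',.207,.222,(140,50,400,240))
show('tabopen',.175,.2,(160,176,188,208))
show('tabslot',.175,.2,(352,205,378,238))
show('handle',.03,.055,(272,255,318,285))
for u,v in [(173,190),(365,220),(295,272),(240,215),(289,88),(205,98),(233,161),(253,115),(187,146),(276,150)]:print(u,v,P[v,u].round(3))
im=cv2.cvtColor(s['frame'],cv2.COLOR_RGB2BGR)[50:290,80:420]
cv2.imwrite('pics/crop1.png',cv2.resize(im,(800,565),interpolation=cv2.INTER_CUBIC))
E
```

```text
tray 17306 [0.657  0.1258 0.1973] ((648.9658813476562, 74.71403503417969), (474.53643798828125, 301.13543701171875), 85.18081665039062)
floor solid 7803 [0.6701 0.1567 0.1909] ((681.080078125, 162.87538146972656), (255.79330444335938, 287.3117370605469), 5.4690775871276855)
wall top 2208 [0.6494 0.0647 0.2125] ((651.5540161132812, 80.42398071289062), (426.528076171875, 281.9786682128906), 76.12369537353516)
tabopen 559 [0.5442 0.2584 0.1905] ((545.5531005859375, 259.1070556640625), (39.40492248535156, 61.3376579284668), 76.40788269042969)
tabslot 485 [ 0.5131 -0.1275  0.1904] ((514.2108154296875, -124.75541687011719), (49.650272369384766, 44.90060043334961), 76.27393341064453)
handle 394 [0.4256 0.0049 0.0443] ((429.5905456542969, 3.203350067138672), (99.05587768554688, 38.72848129272461), 75.87263488769531)
173 190 [0.543 0.26  0.19 ]
365 220 [ 0.519 -0.13   0.189]
295 272 [ 0.428  0.008 -0.001]
240 215 [0.551 0.152 0.001]
289 88 [0.777 0.05  0.21 ]
205 98 [0.741 0.22  0.206]
233 161 [0.611 0.145 0.205]
253 115 [0.715 0.117 0.201]
187 146 [0.635 0.243 0.201]
276 150 [0.641 0.061 0.207]
```

View pics/crop1.png

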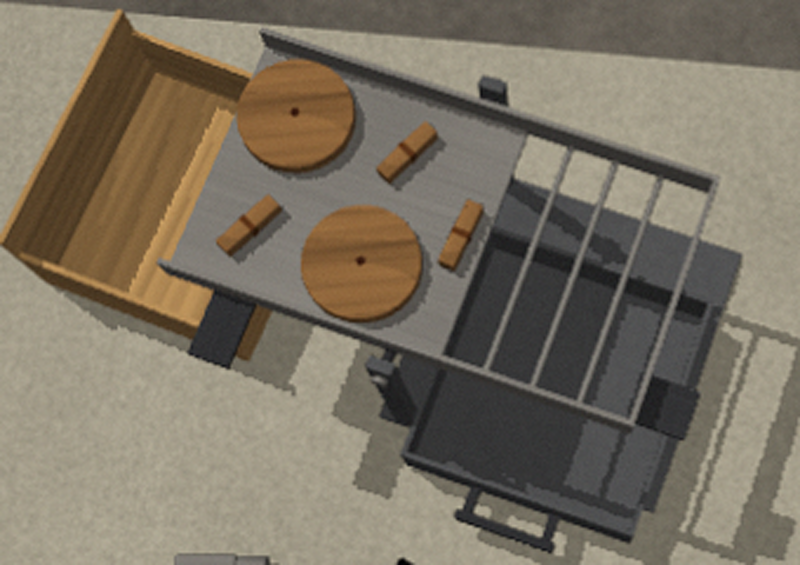

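The crop confirms three brown, dark-banded toggles on the sieve's solid part; they are the real ones. The tab rectangles put the stand at about (0.656, 0.0835) with a yaw of -13.8°, and the drawer about 60 mm out.

```bash
cat >> h.py <<'E'
from scipy.spatial.transform import Rotation as Ro
O=np.array([.656,.0835,0]);YAW=np.radians(-13.8)
S=Ro.from_euler('z',YAW).as_matrix()
def plan(ps,rx=0.,ry=0.,world=False):
    """ps: TCP target in stand frame; tool x along stand x, down; then tilted by ry about stand y, rx about stand x"""
    st=readout.get_state();R=st['eef_rot'];p=st['tcp_pos']
    t=np.array(ps) if world else O+S@np.array(ps)
    Rt=S@Ro.from_euler('xy',[rx,ry]).as_matrix()@np.diag([1.,-1,-1])
    d=R.T@(t-p)/.2; w=Ro.from_matrix(R.T@Rt).as_rotvec()/np.pi
    print('clk',round(st['clock'],2),'tcp',p.round(4),'stand',(S.T@(p-O)).round(4),'F',st['wrist_force'].round(1))
    print('target',t.round(3),'delta',d.round(4).tolist(),'turn',w.round(4).tolist())
E
python3 - <<'E'
from h import *
plan([.40,-.40,.231],world=True);plan([.40,-.20,.231],world=True);plan([.365,.02,.15],world=True);plan([-.245,-.131,.03])
E
```

```text
clk 0.1 tcp [ 0.2378 -0.5775  0.2305] stand [-0.2484 -0.7417  0.2305] F [ 0.5 -1.1  0.7]
target [ 0.4   -0.4    0.231] delta [1.0877, -0.5117, -0.0016] turn [-0.0005, 0.0002, 0.2011]
clk 0.1 tcp [ 0.2378 -0.5775  0.2305] stand [-0.2484 -0.7417  0.2305] F [ 0.5 -1.1  0.7]
target [ 0.4   -0.2    0.231] delta [1.4687, -1.4363, -0.0001] turn [-0.0005, 0.0002, 0.2011]
clk 0.1 tcp [ 0.2378 -0.5775  0.2305] stand [-0.2484 -0.7417  0.2305] F [ 0.5 -1.1  0.7]
target [0.365 0.02  0.15 ] delta [1.7259, -2.5193, 0.4066] turn [-0.0005, 0.0002, 0.2011]
clk 0.1 tcp [ 0.2378 -0.5775  0.2305] stand [-0.2484 -0.7417  0.2305] F [ 0.5 -1.1  0.7]
target [0.387 0.015 0.03 ] delta [1.8168, -2.4524, 1.0065] turn [-0.0005, 0.0002, 0.2011]
```

Emit:
arm_command(commands=[{"delta_pos": [0.25,-0.15,0],"turn": [0,0,0.04],"grip": 0},{"delta_pos": [0.45,-0.3,0],"turn": [0,0,0.08],"grip": 0},{"delta_pos": [0.65,-0.45,0],"turn": [0,0,0.12],"grip": 0},{"delta_pos": [0.85,-0.6,0],"turn": [0,0,0.16],"grip": 0},{"delta_pos": [1,-0.75,0],"turn": [0,0,0.2],"grip": 0},{"delta_pos": [1,-0.95,0],"turn": [0,0,0.201],"grip": 0},{"delta_pos": [1,-0.95,0],"turn": [0,0,0.201],"grip": 0}])

```text
clock: 0.8
tcp_pos: [0.3497, -0.3203, 0.2309]
eef_rot: [[0.973, -0.232, -0.003], [-0.232, -0.973, 0.003], [-0.003, -0.003, -1.0]]
wrist_force: [0.3, -1.1, 0.7]
grip_width: 0.0003
grasp_force: 0.0
```

```bash
python3 - <<'E'
from h import *
plan([.39,-.17,.231],world=True);plan([.38,.01,.15],world=True);plan([-.245,-.131,.03])
E
```

```text
clk 0.8 tcp [ 0.3497 -0.3203  0.2309] stand [-0.2011 -0.4652  0.2309] F [ 0.3 -1.1  0.7]
target [ 0.39  -0.17   0.231] delta [0.0213, -0.7776, 0.0016] turn [-0.0008, 0.001, 0.002]
clk 0.8 tcp [ 0.3497 -0.3203  0.2309] stand [-0.2011 -0.4652  0.2309] F [ 0.3 -1.1  0.7]
target [0.38 0.01 0.15] delta [-0.2351, -1.6404, 0.4096] turn [-0.0008, 0.001, 0.002]
clk 0.8 tcp [ 0.3497 -0.3203  0.2309] stand [-0.2011 -0.4652  0.2309] F [ 0.3 -1.1  0.7]
target [0.387 0.015 0.03 ] delta [-0.2055, -1.6697, 1.0096] turn [-0.0008, 0.001, 0.002]
```

Emit:
arm_command(commands=[{"delta_pos": [0,-0.25,0],"turn": [0,0,0],"grip": 0},{"delta_pos": [0,-0.5,0],"turn": [0,0,0],"grip": 0},{"delta_pos": [-0.05,-0.75,0],"turn": [0,0,0],"grip": 0},{"delta_pos": [-0.15,-1,0],"turn": [0,0,0],"grip": 0},{"delta_pos": [-0.2,-1,0],"turn": [0,0,0],"grip": 0},{"delta_pos": [-0.2,-1,0],"turn": [0,0,0],"grip": 0}])

```text
clock: 1.4
tcp_pos: [0.3583, -0.1215, 0.2313]
eef_rot: [[0.972, -0.236, -0.001], [-0.236, -0.972, -0.0], [-0.001, 0.001, -1.0]]
wrist_force: [-0.2, -0.6, 0.5]
grip_width: -0.0001
grasp_force: 0.0
```

Emit:
arm_command(commands=[{"delta_pos": [0,-0.2,0.1],"turn": [0,0,0],"grip": 0},{"delta_pos": [0,-0.4,0.3],"turn": [0,0,0],"grip": 0},{"delta_pos": [0,-0.6,0.4],"turn": [0,0,0],"grip": 0},{"delta_pos": [0,-0.67,0.5],"turn": [0,0,0],"grip": 0},{"delta_pos": [0,-0.67,0.5],"turn": [0,0,0],"grip": 0},{"delta_pos": [0,-0.67,0.5],"turn": [0,0,0],"grip": 0}])

```text
clock: 2.0
tcp_pos: [0.3918, 0.0063, 0.131]
eef_rot: [[0.971, -0.24, -0.001], [-0.24, -0.971, -0.0], [-0.001, 0.001, -1.0]]
wrist_force: [-0.4, -0.5, -0.5]
grip_width: 0.0003
grasp_force: 0.0
```

```bash
python3 - <<'E'
from h import *
print(readout.get_state()['qpos'].round(3))
plan([-.245,-.131,.03]);plan([-.17,-.131,.03])
E
```

```text
[ 0.181  0.299 -0.335  2.214  0.161  0.652 -2.081]
clk 2.0 tcp [0.3918 0.0063 0.131 ] stand [-0.2382 -0.138   0.131 ] F [-0.4 -0.5 -0.5]
target [0.387 0.015 0.03 ] delta [-0.0334, -0.0353, 0.5052] turn [0.0003, 0.0004, -0.0004]
clk 2.0 tcp [0.3918 0.0063 0.131 ] stand [-0.2382 -0.138   0.131 ] F [-0.4 -0.5 -0.5]
target [ 0.46  -0.003  0.03 ] delta [0.3416, -0.0358, 0.5047] turn [0.0003, 0.0004, -0.0004]
```

Emit:
arm_command(commands=[{"delta_pos": [-0.06,-0.03,0.1],"turn": [0,0,0],"grip": 0},{"delta_pos": [-0.06,-0.03,0.25],"turn": [0,0,0],"grip": 0},{"delta_pos": [-0.06,-0.03,0.4],"turn": [0,0,0],"grip": 0},{"delta_pos": [-0.06,-0.03,0.5],"turn": [0,0,0],"grip": 0},{"delta_pos": [-0.06,-0.03,0.5],"turn": [0,0,0],"grip": 0}])

```text
clock: 2.5
tcp_pos: [0.381, 0.0144, 0.0304]
eef_rot: [[0.97, -0.241, -0.002], [-0.241, -0.97, -0.001], [-0.002, 0.002, -1.0]]
wrist_force: [-1.2, -0.7, 0.6]
grip_width: -0.0003
grasp_force: 0.0
```

```bash
python3 - <<'E'
from h import *
plan([-.171,-.131,.03])
E
```

```text
clk 2.5 tcp [0.381  0.0144 0.0304] stand [-0.2506 -0.1327  0.0304] F [-1.2 -0.7  0.6]
target [ 0.459 -0.003  0.03 ] delta [0.398, -0.0094, 0.0012] turn [0.0006, 0.0005, -0.0009]
```

Reached. Now I'll push to just short of home, then finish while watching the force.

Emit:
arm_command(commands=[{"delta_pos": [0.06,0,0],"turn": [0,0,0],"grip": 0},{"delta_pos": [0.1,0,0],"turn": [0,0,0],"grip": 0},{"delta_pos": [0.15,0,0],"turn": [0,0,0],"grip": 0},{"delta_pos": [0.2,0,0],"turn": [0,0,0],"grip": 0},{"delta_pos": [0.25,0,0],"turn": [0,0,0],"grip": 0},{"delta_pos": [0.3,0,0],"turn": [0,0,0],"grip": 0},{"delta_pos": [0.34,0,0],"turn": [0,0,0],"grip": 0},{"delta_pos": [0.37,0,0],"turn": [0,0,0],"grip": 0},{"delta_pos": [0.37,0,0],"turn": [0,0,0],"grip": 0}])

```text
clock: 3.4
tcp_pos: [0.4544, -0.0011, 0.0313]
eef_rot: [[0.971, -0.239, 0.001], [-0.239, -0.971, 0.0], [0.001, -0.001, -1.0]]
wrist_force: [0.7, -0.0, 0.9]
grip_width: -0.0001
grasp_force: 0.0
```

Emit:
arm_command(commands=[{"delta_pos": [0.01,0,0],"turn": [0,0,0],"grip": 0},{"delta_pos": [0.02,0,0],"turn": [0,0,0],"grip": 0},{"delta_pos": [0.03,0,0],"turn": [0,0,0],"grip": 0},{"delta_pos": [0.03,0,0],"turn": [0,0,0],"grip": 0}])

```text
clock: 3.8
tcp_pos: [0.455, -0.0016, 0.0309]
eef_rot: [[0.972, -0.237, -0.007], [-0.237, -0.972, -0.0], [-0.006, 0.002, -1.0]]
wrist_force: [-10.0, 4.6, 5.8]
grip_width: 0.0
grasp_force: 4.9
```

Emit:
arm_command(commands=[{"delta_pos": [-0.1,0,0],"turn": [0,0,0],"grip": 0},{"delta_pos": [-0.25,0,0],"turn": [0,0,0],"grip": 0},{"delta_pos": [-0.3,0,0],"turn": [0,0,0],"grip": 0},{"delta_pos": [-0.3,0,-0.2],"turn": [0,0,0],"grip": 0},{"delta_pos": [-0.3,0,-0.45],"turn": [0,0,0],"grip": 0},{"delta_pos": [-0.3,0.2,-0.7],"turn": [0,0,0],"grip": 0},{"delta_pos": [-0.3,0.4,-0.95],"turn": [0,0,0],"grip": 0},{"delta_pos": [-0.2,0.6,-1],"turn": [0,0,0],"grip": 0},{"delta_pos": [-0.1,0.7,-1],"turn": [0,0,0],"grip": 0},{"delta_pos": [-0.1,0.7,-1],"turn": [0,0,0],"grip": 0}])

```text
clock: 4.8
tcp_pos: [0.4084, -0.1397, 0.2332]
eef_rot: [[0.969, -0.246, 0.005], [-0.246, -0.969, -0.004], [0.006, 0.002, -1.0]]
wrist_force: [0.3, 0.4, -0.2]
grip_width: -0.0003
grasp_force: 0.0
```

```bash
python3 - <<'E'
from h import *
s=snapshot('top');save(s,'top1.png');np.savez('/tmp/top1',**s);P=cloud(s)
for n,f in(('before','/tmp/top.npz'),('after','/tmp/top1.npz')):
    s=dict(np.load(f));P=cloud(s);Q=(P-O)@S
    m=(Q[...,2]>.034)&(Q[...,2]<.056)&(Q[...,0]<-.13)&(Q[...,0]>-.26)&(abs(Q[...,1]+.131)<.06)
    q=Q[m];print(n,len(q),np.percentile(q[:,0],[0,2,10,50]).round(4),np.percentile(q[:,1],[2,98]).round(4))
plan([-.085,-.24,.26]);plan([-.085,-.24,.20])
E
```

```text
before 407 [-0.2203 -0.2198 -0.2188 -0.2108] [-0.1811 -0.0828]
after 309 [-0.1631 -0.1628 -0.1621 -0.156 ] [-0.179  -0.0847]
clk 4.85 tcp [ 0.4072 -0.1365  0.2321] stand [-0.1891 -0.273   0.2321] F [ 1.3  1.8 -0.2]
target [ 0.516 -0.129  0.26 ] delta [0.5202, -0.1674, -0.1382] turn [0.0002, -0.0009, -0.0015]
clk 4.85 tcp [ 0.4072 -0.1365  0.2321] stand [-0.1891 -0.273   0.2321] F [ 1.3  1.8 -0.2]
target [ 0.516 -0.129  0.2  ] delta [0.5193, -0.1676, 0.1618] turn [0.0002, -0.0009, -0.0015]
```

View pics/top1.png

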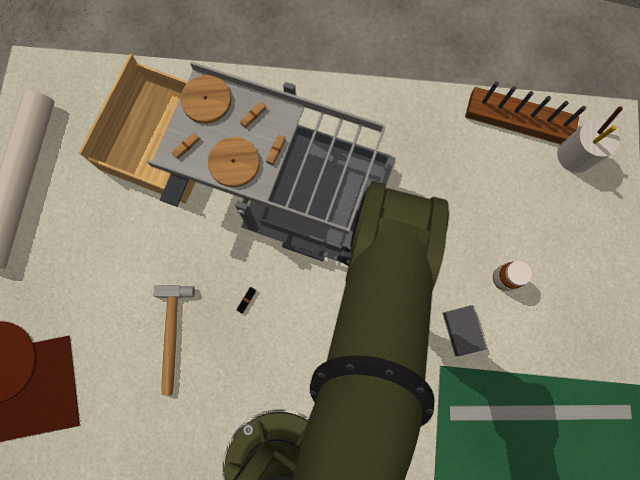

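The drawer is in, with the bar at about -163 mm in my frame. I'll check my frame's x offset against the sieve's side walls.

```bash
python3 - <<'E'
from h import *
s=dict(np.load('/tmp/top.npz'));P=cloud(s);Q=(P-O)@S
z=Q[...,2]
for lo,hi in((.06,.1),(.16,.2),(-.1,-.05),(-.2,-.15)):
    a=(Q[...,1]>lo)&(Q[...,1]<hi)&(abs(z-.213)<.006)
    for sg in(-1,1):
        q=Q[a&(sg*Q[...,0]>.1)&(sg*Q[...,0]<.13)];print(lo,sg,len(q),np.median(q,0).round(4))
a=(abs(z-.213)<.006)&(abs(Q[...,0])<.1)&(Q[...,1]<-.19);print('end',np.median(Q[a],0).round(4))
s=dict(np.load('/tmp/top1.npz'));Q=(cloud(s)-O)@S;z=Q[...,2]
a=(abs(z-.052)<.006)&(Q[...,1]>-.22)&(Q[...,1]<-.05)
for lo,hi in((-.14,-.115),(.1,.14)):
    q=Q[a&(Q[...,0]>lo)&(Q[...,0]<hi)];print('drawer',len(q),np.median(q,0).round(4) if len(q) else'')
E
```

```text
0.06 -1 64 [-0.1171  0.0802  0.214 ]
0.06 1 71 [0.1089 0.0811 0.2133]
0.16 -1 65 [-0.1162  0.1796  0.2138]
0.16 1 68 [0.1094 0.1803 0.2132]
-0.1 -1 88 [-0.1173 -0.0755  0.2138]
-0.1 1 99 [ 0.11   -0.0753  0.2138]
-0.2 -1 88 [-0.1176 -0.1744  0.214 ]
-0.2 1 95 [ 0.1098 -0.1754  0.2142]
end [-0.0029 -0.2146  0.2147]
drawer 112 [-0.1249 -0.136   0.0523]
drawer 122 [ 0.1153 -0.1361  0.0527]
```

My frame was 3.5 mm off in x. With that corrected the bar sits at -159.5 mm, so the drawer is home. Next is the slot-end tab.

```bash
sed -i 's/^O=.*;YAW/O=np.array([.6526,.0843,0]);YAW/' h.py; python3 - <<'E'
from h import *
plan([-.085,-.243,.205])
E
```

```text
clk 4.85 tcp [ 0.4072 -0.1365  0.2321] stand [-0.1856 -0.273   0.2321] F [ 1.3  1.8 -0.2]
target [ 0.512 -0.131  0.205] delta [0.502, -0.1523, 0.1367] turn [0.0002, -0.0009, -0.0015]
```

Emit:
arm_command(commands=[{"delta_pos": [0.2,0,0],"turn": [0,0,0],"grip": 0},{"delta_pos": [0.4,-0.08,0],"turn": [0,0,0],"grip": 0},{"delta_pos": [0.5,-0.15,0],"turn": [0,0,0],"grip": 0},{"delta_pos": [0.5,-0.15,0.07],"turn": [0,0,0],"grip": 0},{"delta_pos": [0.5,-0.15,0.135],"turn": [0,0,0],"grip": 0},{"delta_pos": [0.5,-0.15,0.135],"turn": [0,0,0],"grip": 0}])

```text
clock: 5.45
tcp_pos: [0.5093, -0.1268, 0.2023]
eef_rot: [[0.972, -0.236, -0.004], [-0.236, -0.972, 0.001], [-0.004, -0.001, -1.0]]
wrist_force: [-0.7, 0.5, -0.2]
grip_width: 0.0001
grasp_force: 0.0
```

```bash
python3 - <<'E'
from h import *
plan([-.085,-.243,.19])
E
```

```text
clk 5.45 tcp [ 0.5093 -0.1268  0.2023] stand [-0.0888 -0.2392  0.2023] F [-0.7  0.5 -0.2]
target [ 0.512 -0.131  0.19 ] delta [0.0193, 0.0189, 0.0615] turn [-0.0002, 0.0013, 0.0007]
```

Emit:
arm_command(commands=[{"delta_pos": [0.02,0.02,0.06],"turn": [0,0,0],"grip": 0},{"delta_pos": [0.02,0.02,0.1],"turn": [0.008,0,0],"grip": 0},{"delta_pos": [0.02,0.02,0.13],"turn": [0.016,0,0],"grip": 0},{"delta_pos": [0.02,0.015,0.16],"turn": [0.024,0,0],"grip": 0},{"delta_pos": [0.02,0.014,0.19],"turn": [0.032,0,0],"grip": 0},{"delta_pos": [0.02,0.01,0.22],"turn": [0.04,0,0],"grip": 0},{"delta_pos": [0.02,0.006,0.25],"turn": [0.048,0,0],"grip": 0},{"delta_pos": [0.02,0.002,0.28],"turn": [0.056,0,0],"grip": 0},{"delta_pos": [0.02,-0.004,0.31],"turn": [0.064,0,0],"grip": 0},{"delta_pos": [0.02,-0.012,0.34],"turn": [0.072,0,0],"grip": 0},{"delta_pos": [0.02,-0.02,0.37],"turn": [0.08,0,0],"grip": 0},{"delta_pos": [0.02,-0.028,0.4],"turn": [0.088,0,0],"grip": 0},{"delta_pos": [0.02,-0.035,0.43],"turn": [0.096,0,0],"grip": 0},{"delta_pos": [0.02,-0.035,0.43],"turn": [0.096,0,0],"grip": 0}])

```text
clock: 6.85
tcp_pos: [0.5153, -0.1239, 0.1175]
eef_rot: [[0.97, -0.231, 0.071], [-0.241, -0.926, 0.29], [-0.001, -0.298, -0.954]]
wrist_force: [-0.2, -0.3, -0.2]
grip_width: -0.0001
grasp_force: 0.0
```

```bash
cat >> h.py <<'E'
def tilt(s):
    """sieve tilt from the solid floor's / walls' depth points"""
    Q=(cloud(s)-O)@S;c=[]
    m=(abs(Q[...,0])>.107)&(abs(Q[...,0])<.122)&(abs(Q[...,1])<.2)&(Q[...,2]>.085)&(Q[...,2]<.33)
    q=Q[m];k=np.polyfit(q[:,1],q[:,2],1)
    for _ in range(15):
        r=q[:,2]-np.polyval(k,q[:,1]);g=r>np.median(r);g=abs(r-np.percentile(r,60))<.012
        k=np.polyfit(q[g,1],q[g,2],1)
    return np.arctan(k[0]),k
E
python3 - <<'E'
from h import *
plan([-.085,-.2238,.0954],rx=.4)
s=snapshot('side');save(s,'side1.png');t=snapshot('top');print(tilt(s),tilt(t))
E
```

```text
clk 6.85 tcp [ 0.5153 -0.1239  0.1175] stand [-0.0837 -0.235   0.1175] F [-0.2 -0.3 -0.2]
target [ 0.517 -0.113  0.095] delta [-0.0067, -0.0203, 0.1223] turn [0.0308, -0.0, -0.001]
(np.float64(0.3040346742220956), array([0.31376255, 0.20401346])) (np.float64(0.29867700133398833), array([0.30788725, 0.21190752]))
```

View pics/side1.png

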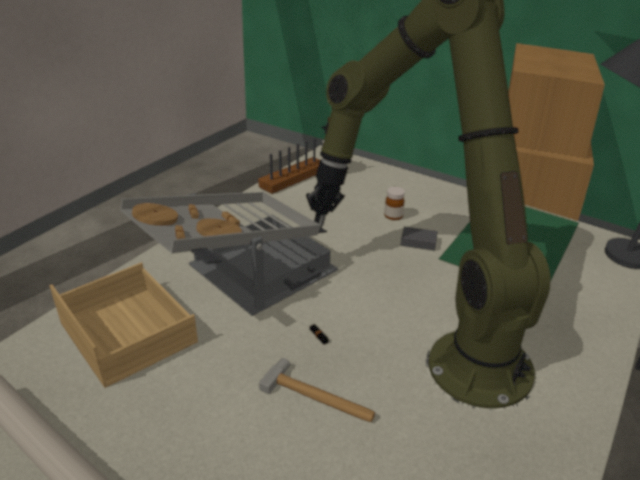

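The side view shows the sieve at 0.30 rad with the pieces still on the solid part around (150–230, 215). I'll go on to 0.42.

Emit:
arm_command(commands=[{"delta_pos": [0,-0.003,0.02],"turn": [0.005,0,0],"grip": 0},{"delta_pos": [0,-0.005,0.04],"turn": [0.01,0,0],"grip": 0},{"delta_pos": [0,-0.008,0.06],"turn": [0.015,0,0],"grip": 0},{"delta_pos": [0,-0.012,0.08],"turn": [0.02,0,0],"grip": 0},{"delta_pos": [0,-0.015,0.1],"turn": [0.025,0,0],"grip": 0},{"delta_pos": [0,-0.018,0.12],"turn": [0.03,0,0],"grip": 0},{"delta_pos": [0,-0.02,0.14],"turn": [0.035,0,0],"grip": 0},{"delta_pos": [0,-0.02,0.15],"turn": [0.037,0,0],"grip": 0},{"delta_pos": [0,-0.02,0.15],"turn": [0.037,0,0],"grip": 0},{"delta_pos": [0,-0.02,0.15],"turn": [0.037,0,0],"grip": 0},{"delta_pos": [0,-0.02,0.15],"turn": [0.037,0,0],"grip": 0},{"delta_pos": [0,-0.02,0.15],"turn": [0.037,0,0],"grip": 0},{"delta_pos": [0,-0.02,0.15],"turn": [0.037,0,0],"grip": 0},{"delta_pos": [0,-0.02,0.15],"turn": [0.037,0,0],"grip": 0},{"delta_pos": [0,-0.02,0.15],"turn": [0.037,0,0],"grip": 0},{"delta_pos": [0,-0.02,0.15],"turn": [0.037,0,0],"grip": 0},{"delta_pos": [0,-0.02,0.15],"turn": [0.037,0,0],"grip": 0},{"delta_pos": [0,-0.02,0.15],"turn": [0.037,0,0],"grip": 0}])

```text
clock: 8.75
tcp_pos: [0.5189, -0.1102, 0.0908]
eef_rot: [[0.971, -0.218, 0.097], [-0.238, -0.888, 0.394], [0.0, -0.406, -0.914]]
wrist_force: [0.4, 0.2, -0.3]
grip_width: -0.0
grasp_force: 0.0
```

```bash
python3 - <<'E'
from h import *
plan([-.085,-.2188,.0843],rx=.45)
s=snapshot('side');t=snapshot('top');print(tilt(s)[0],tilt(t)[0])
a=cv2.resize(t['frame'][60:280,150:420],(491,400),interpolation=cv2.INTER_CUBIC);b=cv2.resize(s['frame'][150:320,110:340],(541,400),interpolation=cv2.INTER_CUBIC)
im=np.hstack([a,b]);im=cv2.resize(im,(800,int(400*800/im.shape[1])))
cv2.imwrite('pics/mix2.png',im[...,::-1])
E
```

```text
clk 8.75 tcp [ 0.5189 -0.1102  0.0908] stand [-0.0834 -0.2208  0.0908] F [ 0.4  0.2 -0.3]
target [ 0.518 -0.108  0.084] delta [-0.0078, 0.0042, 0.0338] turn [0.0102, 0.0, 0.0]
0.41646068252921026 0.4232562596303303
```

View pics/mix2.png

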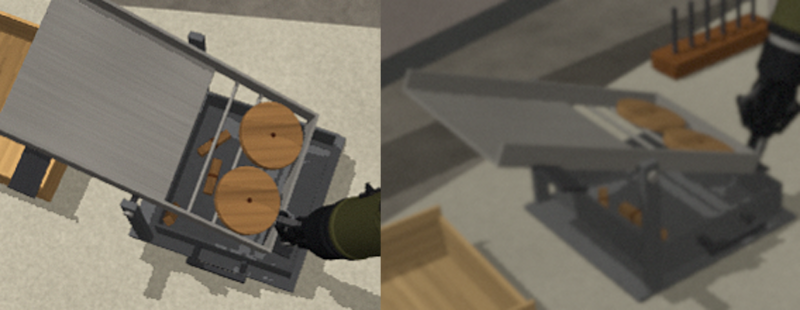

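Left view: the discs rest at the slotted end at (270,135) and (248,200), and brown pieces show in the drawer at (213,143), (212,176) and (168,217). I'll check their heights by depth.

```bash
cat >> h.py <<'E'
def wood(s,pr=True):
    Q=(cloud(s)-O)@S;h=cv2.cvtColor(s['frame'],cv2.COLOR_RGB2HSV)
    m=((h[...,0]>=6)&(h[...,0]<=22)&(h[...,1]>110)&(h[...,2]>60)).astype(np.uint8)
    n,l,st,c=cv2.connectedComponentsWithStats(m)
    for i in range(1,n):
        if st[i,4]<15:continue
        q=Q[l==i];d=np.median(q,0)
        if abs(d[0])<.2 and abs(d[1])<.5:print('wood px',c[i].round(),st[i,4],'stand',d.round(3))
E
python3 - <<'E'
from h import *
s=snapshot('top');wood(s)
print('side');wood(snapshot('side'))
plan([-.085,-.2,.2],rx=.2)
E
```

```text
wood px [130. 125.] 7218 stand [-0.009  0.375  0.015]
wood px [342. 156.] 1696 stand [ 0.052 -0.149  0.139]
wood px [308. 157.] 60 stand [ 0.067 -0.065  0.028]
wood px [295. 165.] 66 stand [ 0.036 -0.043  0.029]
wood px [186. 187.] 328 stand [-0.103  0.175  0.04 ]
wood px [300. 185.] 173 stand [-0.005 -0.071  0.027]
wood px [325. 202.] 1789 stand [-0.056 -0.148  0.139]
wood px [270. 215.] 65 stand [-0.105 -0.037  0.067]
side
wood px [266. 219.] 645 stand [ 0.011 -0.133  0.142]
wood px [232. 257.] 27 stand [ 0.058 -0.055  0.027]
wood px [247. 266.] 73 stand [ 0.002 -0.063  0.024]
wood px [124. 323.] 9621 stand [0.008 0.293 0.027]
clk 8.95 tcp [ 0.5189 -0.1102  0.0908] stand [-0.0834 -0.2208  0.0908] F [-0.2  1.  -0.4]
target [ 0.522 -0.09   0.2  ] delta [-0.0079, -0.3164, -0.4567] turn [-0.0693, -0.0, 0.0]
```

```bash
python3 - <<'E'
from h import *
s=snapshot('top');Q=(cloud(s)-O)@S
for v in range(210,221,2):print([tuple(Q[v,u].round(3).tolist()) for u in range(266,276,3)])
f=s['frame'][195:235,250:295];cv2.imwrite('pics/z3.png',cv2.resize(f,(450,400),interpolation=cv2.INTER_CUBIC)[...,::-1])
plan([-.083,-.25,.16],rx=.42);plan([-.2,-.2,.3]);
E
```

```text
[(-0.094, -0.021, 0.051), (-0.093, -0.028, 0.055), (-0.116, -0.054, 0.165), (-0.116, -0.061, 0.175)]
[(-0.096, -0.021, 0.041), (-0.101, -0.033, 0.073), (-0.096, -0.038, 0.062), (-0.092, -0.042, 0.05)]
[(-0.106, -0.027, 0.066), (-0.105, -0.034, 0.071), (-0.102, -0.04, 0.069), (-0.097, -0.045, 0.056)]
[(-0.111, -0.029, 0.067), (-0.109, -0.036, 0.071), (-0.107, -0.042, 0.07), (-0.092, -0.039, 0.011)]
[(-0.104, -0.021, 0.013), (-0.112, -0.036, 0.064), (-0.111, -0.043, 0.067), (-0.097, -0.041, 0.012)]
[(-0.119, -0.032, 0.065), (-0.116, -0.038, 0.062), (-0.104, -0.036, 0.016), (-0.103, -0.043, 0.018)]
clk 9.0 tcp [ 0.5189 -0.1102  0.0908] stand [-0.0834 -0.2207  0.0908] F [-0.1  0.3 -0.2]
target [ 0.512 -0.139  0.16 ] delta [0.0021, -0.0067, -0.3754] turn [0.0007, 0.0, 0.0]
clk 9.0 tcp [ 0.5189 -0.1102  0.0908] stand [-0.0834 -0.2207  0.0908] F [-0.1  0.3 -0.2]
target [ 0.411 -0.062  0.3  ] delta [-0.5829, -0.5194, -0.9137] turn [-0.133, 0.0, 0.0001]
```

View pics/z3.png

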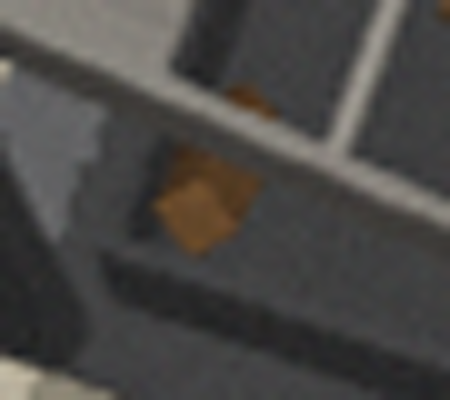

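The crop shows the third toggle standing on end inside the drawer's corner, at stand (-0.105,-0.037) with its top at 0.07. All three toggles are in the drawer and both discs are on the sieve. Moving to the open-end tab.

Emit:
arm_command(commands=[{"delta_pos": [0,0,-0.15],"turn": [0,0,0],"grip": 0},{"delta_pos": [0,0,-0.35],"turn": [0,0,0],"grip": 0},{"delta_pos": [-0.15,-0.1,-0.5],"turn": [-0.03,0,0],"grip": 0},{"delta_pos": [-0.3,-0.25,-0.65],"turn": [-0.06,0,0],"grip": 0},{"delta_pos": [-0.45,-0.4,-0.8],"turn": [-0.1,0,0],"grip": 0},{"delta_pos": [-0.58,-0.52,-0.92],"turn": [-0.133,0,0],"grip": 0},{"delta_pos": [-0.58,-0.52,-0.92],"turn": [-0.133,0,0],"grip": 0},{"delta_pos": [-0.58,-0.52,-0.92],"turn": [-0.133,0,0],"grip": 0}])

```text
clock: 9.8
tcp_pos: [0.4113, -0.0617, 0.3022]
eef_rot: [[0.972, -0.235, 0.003], [-0.235, -0.972, -0.001], [0.003, 0.0, -1.0]]
wrist_force: [0.4, -0.6, -0.2]
grip_width: -0.0004
grasp_force: 0.0
```

```bash
python3 - <<'E'
from h import *
plan([-.2,0,.31]);plan([-.155,.135,.29])
s=snapshot('top');wood(s);print(tilt(s)[0])
E
```

```text
clk 9.8 tcp [ 0.4113 -0.0617  0.3022] stand [-0.1995 -0.1993  0.3022] F [ 0.4 -0.6 -0.2]
target [0.458 0.132 0.31 ] delta [0.001, -0.9965, -0.0393] turn [0.0001, -0.001, 0.001]
clk 9.8 tcp [ 0.4113 -0.0617  0.3022] stand [-0.1995 -0.1993  0.3022] F [ 0.4 -0.6 -0.2]
target [0.534 0.252 0.29 ] delta [0.2279, -1.6708, 0.0611] turn [0.0001, -0.001, 0.001]
wood px [130. 125.] 7224 stand [-0.009  0.376  0.015]
wood px [342. 149.] 1147 stand [ 0.066 -0.144  0.143]
wood px [310. 154.] 19 stand [ 0.072 -0.068  0.031]
wood px [186. 187.] 327 stand [-0.103  0.175  0.04 ]
wood px [270. 215.] 65 stand [-0.105 -0.037  0.067]
0.4226135652774668
```

Emit:
arm_command(commands=[{"delta_pos": [0,-0.2,-0.03],"turn": [0,0,0],"grip": 0},{"delta_pos": [0,-0.45,-0.03],"turn": [0,0,0],"grip": 0},{"delta_pos": [0,-0.7,-0.03],"turn": [0,0,0],"grip": 0},{"delta_pos": [0,-0.9,-0.03],"turn": [0,0,0],"grip": 0},{"delta_pos": [0,-1,-0.03],"turn": [0,0,0],"grip": 0},{"delta_pos": [0,-1,-0.03],"turn": [0,0,0],"grip": 0}])

```text
clock: 10.45
tcp_pos: [0.4594, 0.1331, 0.305]
eef_rot: [[0.972, -0.236, -0.004], [-0.236, -0.972, 0.003], [-0.005, -0.002, -1.0]]
wrist_force: [0.3, -0.0, -0.1]
grip_width: -0.0
grasp_force: 0.0
```

Emit:
arm_command(commands=[{"delta_pos": [0.1,-0.2,0],"turn": [0,0,0],"grip": 0},{"delta_pos": [0.2,-0.45,0],"turn": [0,0,0],"grip": 0},{"delta_pos": [0.22,-0.65,0.05],"turn": [0,0,0],"grip": 0},{"delta_pos": [0.22,-0.67,0.1],"turn": [0,0,0],"grip": 0},{"delta_pos": [0.22,-0.67,0.1],"turn": [0,0,0],"grip": 0},{"delta_pos": [0.22,-0.67,0.1],"turn": [0,0,0],"grip": 0}])

```text
clock: 11.05
tcp_pos: [0.5339, 0.2484, 0.2859]
eef_rot: [[0.97, -0.241, -0.002], [-0.241, -0.97, -0.002], [-0.002, 0.002, -1.0]]
wrist_force: [0.6, -0.6, -0.1]
grip_width: -0.0001
grasp_force: 0.0
```

```bash
python3 - <<'E'
from h import *
for th in(.42,.2,0):
  plan([-.155,.147*np.cos(th),.19+.147*np.sin(th)])
E
```

```text
clk 11.05 tcp [0.5339 0.2484 0.2859] stand [-0.1544  0.131   0.2859] F [ 0.6 -0.6 -0.1]
target [0.534 0.252 0.25 ] delta [-0.0027, -0.0166, 0.18] turn [0.0008, 0.0006, -0.0009]
clk 11.05 tcp [0.5339 0.2484 0.2859] stand [-0.1544  0.131   0.2859] F [ 0.6 -0.6 -0.1]
target [0.536 0.261 0.219] delta [-0.0025, -0.0662, 0.3335] turn [0.0008, 0.0006, -0.0009]
clk 11.05 tcp [0.5339 0.2484 0.2859] stand [-0.1544  0.131   0.2859] F [ 0.6 -0.6 -0.1]
target [0.537 0.264 0.19 ] delta [-0.0023, -0.0812, 0.4795] turn [0.0008, 0.0006, -0.0009]
```

Emit:
arm_command(commands=[{"delta_pos": [0,-0.017,0.1],"turn": [0,0,0],"grip": 0},{"delta_pos": [0,-0.017,0.17],"turn": [0,0,0],"grip": 0},{"delta_pos": [0,-0.025,0.2],"turn": [0,0,0],"grip": 0},{"delta_pos": [0,-0.035,0.23],"turn": [0,0,0],"grip": 0},{"delta_pos": [0,-0.045,0.26],"turn": [0,0,0],"grip": 0},{"delta_pos": [0,-0.055,0.29],"turn": [0,0,0],"grip": 0},{"delta_pos": [0,-0.062,0.32],"turn": [0,0,0],"grip": 0},{"delta_pos": [0,-0.07,0.35],"turn": [0,0,0],"grip": 0},{"delta_pos": [0,-0.073,0.38],"turn": [0,0,0],"grip": 0},{"delta_pos": [0,-0.077,0.41],"turn": [0,0,0],"grip": 0},{"delta_pos": [0,-0.08,0.44],"turn": [0,0,0],"grip": 0},{"delta_pos": [0,-0.08,0.48],"turn": [0,0,0],"grip": 0},{"delta_pos": [0,-0.08,0.51],"turn": [0,0,0],"grip": 0},{"delta_pos": [0,-0.078,0.54],"turn": [-0.01,0,0],"grip": 0},{"delta_pos": [0,-0.074,0.57],"turn": [-0.02,0,0],"grip": 0},{"delta_pos": [0,-0.07,0.6],"turn": [-0.03,0,0],"grip": 0},{"delta_pos": [0,-0.07,0.6],"turn": [-0.03,0,0],"grip": 0}])

```text
clock: 12.75
tcp_pos: [0.5375, 0.264, 0.1679]
eef_rot: [[0.971, -0.238, -0.021], [-0.239, -0.967, -0.092], [0.001, 0.095, -0.996]]
wrist_force: [0.5, 0.2, 1.4]
grip_width: 0.0004
grasp_force: 0.4
```

```bash
python3 - <<'E'
from h import *
s=snapshot('top');wood(s);print(tilt(s)[0],tilt(snapshot('side'))[0])
for th in(-.3,-.42):
  plan([-.155,.147*np.cos(th),.19+.147*np.sin(th)],rx=th*.6)
E
```

```text
wood px [152.  97.] 3901 stand [0.087 0.347 0.009]
wood px [348. 141.] 2013 stand [ 0.052 -0.157  0.229]
wood px [308. 157.] 56 stand [ 0.066 -0.066  0.028]
wood px [295. 165.] 75 stand [ 0.036 -0.044  0.029]
wood px [328. 190.] 2311 stand [-0.053 -0.153  0.228]
wood px [271. 213.] 96 stand [-0.1   -0.036  0.064]
-0.15518580096484158 -0.16064816975047244
clk 12.85 tcp [0.5374 0.264  0.1679] stand [-0.1547  0.1471  0.1679] F [0.3 0.2 1.2]
target [0.536 0.258 0.147] delta [-0.0014, 0.023, 0.1092] turn [-0.0276, -0.0003, -0.0004]
clk 12.85 tcp [0.5374 0.264  0.1679] stand [-0.1547  0.1471  0.1679] F [0.3 0.2 1.2]
target [0.534 0.252 0.13 ] delta [-0.0014, 0.0462, 0.1942] turn [-0.0505, -0.0002, -0.0004]
```

Emit:
arm_command(commands=[{"delta_pos": [0,0.005,0.02],"turn": [-0.005,0,0],"grip": 0},{"delta_pos": [0,0.008,0.035],"turn": [-0.009,0,0],"grip": 0},{"delta_pos": [0,0.01,0.05],"turn": [-0.013,0,0],"grip": 0},{"delta_pos": [0,0.014,0.065],"turn": [-0.017,0,0],"grip": 0},{"delta_pos": [0,0.017,0.08],"turn": [-0.021,0,0],"grip": 0},{"delta_pos": [0,0.02,0.095],"turn": [-0.024,0,0],"grip": 0},{"delta_pos": [0,0.023,0.11],"turn": [-0.028,0,0],"grip": 0},{"delta_pos": [0,0.023,0.11],"turn": [-0.028,0,0],"grip": 0},{"delta_pos": [0,0.023,0.11],"turn": [-0.028,0,0],"grip": 0},{"delta_pos": [0,0.023,0.11],"turn": [-0.028,0,0],"grip": 0},{"delta_pos": [0,0.023,0.11],"turn": [-0.028,0,0],"grip": 0}])

```text
clock: 13.95
tcp_pos: [0.5356, 0.2585, 0.1463]
eef_rot: [[0.971, -0.235, -0.042], [-0.239, -0.955, -0.175], [0.001, 0.18, -0.984]]
wrist_force: [1.9, 2.5, 5.6]
grip_width: 0.0001
grasp_force: 2.9
```

```bash
python3 - <<'E'
from h import *
s=snapshot('top');wood(s);print(tilt(s)[0],tilt(snapshot('side'))[0])
for th in(-.36,-.42):
  plan([-.155,.147*np.cos(th),.19+.147*np.sin(th)],rx=th*.6)
E
```

```text
wood px [154. 101.] 4985 stand [0.079 0.341 0.009]
wood px [345. 135.] 1993 stand [ 0.052 -0.149  0.252]
wood px [307. 158.] 80 stand [ 0.064 -0.064  0.028]
wood px [294. 165.] 49 stand [ 0.034 -0.041  0.028]
wood px [325. 186.] 2221 stand [-0.054 -0.147  0.251]
wood px [271. 212.] 106 stand [-0.099 -0.036  0.062]
-0.3071185010593201 -0.31695484580010935
clk 14.05 tcp [0.5355 0.2584 0.1461] stand [-0.1553  0.1411  0.1461] F [1.7 3.2 4.3]
target [0.535 0.255 0.138] delta [0.0013, 0.0104, 0.0418] turn [-0.011, -0.0002, -0.0]
clk 14.05 tcp [0.5355 0.2584 0.1461] stand [-0.1553  0.1411  0.1461] F [1.7 3.2 4.3]
target [0.534 0.252 0.13 ] delta [0.0013, 0.0196, 0.0849] turn [-0.0225, -0.0002, -0.0001]
```

Emit:
arm_command(commands=[{"delta_pos": [0,0.003,0.015],"turn": [-0.004,0,0],"grip": 0},{"delta_pos": [0,0.006,0.03],"turn": [-0.008,0,0],"grip": 0},{"delta_pos": [0,0.01,0.045],"turn": [-0.012,0,0],"grip": 0},{"delta_pos": [0,0.013,0.06],"turn": [-0.016,0,0],"grip": 0},{"delta_pos": [0,0.016,0.075],"turn": [-0.02,0,0],"grip": 0},{"delta_pos": [0,0.02,0.09],"turn": [-0.022,0,0],"grip": 0},{"delta_pos": [0,0.02,0.09],"turn": [-0.022,0,0],"grip": 0},{"delta_pos": [0,0.02,0.09],"turn": [-0.022,0,0],"grip": 0},{"delta_pos": [0,0.02,0.09],"turn": [-0.022,0,0],"grip": 0},{"delta_pos": [0,0.02,0.09],"turn": [-0.022,0,0],"grip": 0},{"delta_pos": [0,0.02,0.09],"turn": [-0.022,0,0],"grip": 0},{"delta_pos": [0,0.02,0.09],"turn": [-0.022,0,0],"grip": 0},{"delta_pos": [0,0.02,0.09],"turn": [-0.022,0,0],"grip": 0},{"delta_pos": [0,0.02,0.09],"turn": [-0.022,0,0],"grip": 0},{"delta_pos": [0,0.02,0.09],"turn": [-0.022,0,0],"grip": 0}])

```text
clock: 15.55
tcp_pos: [0.5334, 0.2512, 0.1287]
eef_rot: [[0.971, -0.231, -0.059], [-0.238, -0.941, -0.242], [-0.0, 0.249, -0.969]]
wrist_force: [-0.3, -0.5, -0.3]
grip_width: 0.0005
grasp_force: 0.0
```

```bash
python3 - <<'E'
from h import *
s=snapshot('top');save(s,'top4.png');wood(s);print(tilt(s)[0],tilt(snapshot('side'))[0])
plan([-.155,.13,.29]);
E
```

```text
wood px [157. 107.] 6188 stand [0.067 0.321 0.02 ]
wood px [305. 159.] 111 stand [ 0.059 -0.061  0.029]
wood px [292. 166.] 19 stand [ 0.031 -0.036  0.029]
wood px [300. 185.] 172 stand [-0.006 -0.072  0.027]
wood px [271. 212.] 113 stand [-0.098 -0.036  0.061]
-0.44762038290098044 -0.44591216081445273
clk 15.65 tcp [0.5335 0.2513 0.1288] stand [-0.1555  0.1337  0.1288] F [-0.2 -1.  -0.7]
target [0.533 0.248 0.29 ] delta [0.0025, 0.2186, -0.7762] turn [0.08, -0.0, 0.0]
```

View pics/top4.png

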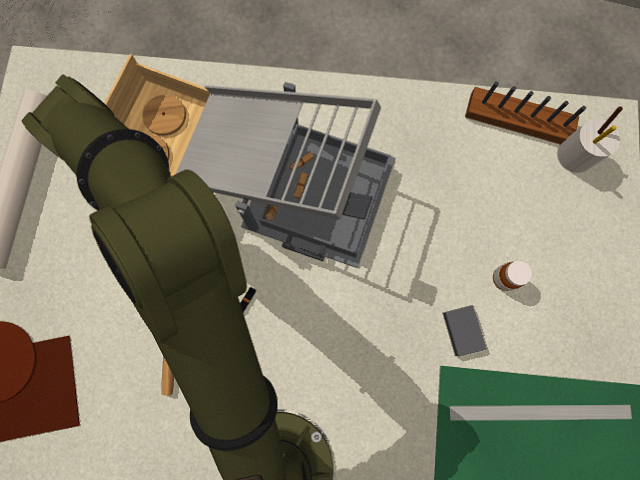

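The discs are in the box (one visible at (164,114), the other at (165,150)), the three toggles are in the drawer, and the sieve is empty. Now to level it via the slot-end tab.

Emit:
arm_command(commands=[{"delta_pos": [0,0,-0.2],"turn": [0,0,0],"grip": 0},{"delta_pos": [0,0.05,-0.4],"turn": [0.02,0,0],"grip": 0},{"delta_pos": [-0.05,0.1,-0.6],"turn": [0.05,0,0],"grip": 0},{"delta_pos": [-0.15,0.22,-0.8],"turn": [0.08,0,0],"grip": 0},{"delta_pos": [-0.25,0.35,-1],"turn": [0.08,0,0],"grip": 0},{"delta_pos": [-0.25,0.55,-1],"turn": [0.08,0,0],"grip": 0},{"delta_pos": [-0.25,0.8,-1],"turn": [0.08,0,0],"grip": 0},{"delta_pos": [-0.25,1,-1],"turn": [0.08,0,0],"grip": 0},{"delta_pos": [-0.25,1,-1],"turn": [0.08,0,0],"grip": 0},{"delta_pos": [-0.25,1,-1],"turn": [0.08,0,0],"grip": 0}])

```text
clock: 16.65
tcp_pos: [0.4505, 0.1226, 0.3728]
eef_rot: [[0.971, -0.241, 0.001], [-0.241, -0.971, -0.0], [0.001, -0.0, -1.0]]
wrist_force: [0.5, 0.1, -0.2]
grip_width: 0.0001
grasp_force: 0.0
```

```bash
python3 - <<'E'
from h import *
s=snapshot('top');wood(s);print(tilt(s)[0])
plan([-.2,-.2,.345]);plan([-.085,-.22,.345])
E
```

```text
wood px [132.  69.] 423 stand [0.117 0.391 0.092]
wood px [199.  95.] 295 stand [0.124 0.232 0.05 ]
wood px [ 83. 151.] 69 stand [-0.117  0.399  0.112]
wood px [305. 159.] 111 stand [ 0.059 -0.061  0.029]
wood px [292. 166.] 18 stand [ 0.032 -0.036  0.03 ]
wood px [300. 185.] 175 stand [-0.007 -0.072  0.028]
wood px [271. 212.] 114 stand [-0.097 -0.036  0.06 ]
-0.44846402536137353
clk 16.7 tcp [0.4505 0.1237 0.3724] stand [-0.2056 -0.0099  0.3724] F [-0.1  0.8 -0.8]
target [ 0.411 -0.062  0.345] delta [0.0282, 0.9503, 0.1368] turn [-0.0001, -0.0002, -0.0]
clk 16.7 tcp [0.4505 0.1237 0.3724] stand [-0.2056 -0.0099  0.3724] F [-0.1  0.8 -0.8]
target [ 0.518 -0.109  0.345] delta [0.6032, 1.0503, 0.137] turn [-0.0001, -0.0002, -0.0]
```

Emit:
arm_command(commands=[{"delta_pos": [0,0.25,0],"turn": [0,0,0],"grip": 0},{"delta_pos": [0,0.5,0],"turn": [0,0,0],"grip": 0},{"delta_pos": [0,0.75,0],"turn": [0,0,0],"grip": 0},{"delta_pos": [0.15,0.97,0],"turn": [0,0,0],"grip": 0},{"delta_pos": [0.35,1,0],"turn": [0,0,0],"grip": 0},{"delta_pos": [0.55,1,0],"turn": [0,0,0],"grip": 0},{"delta_pos": [0.6,1,0.05],"turn": [0,0,0],"grip": 0},{"delta_pos": [0.6,1,0.1],"turn": [0,0,0],"grip": 0},{"delta_pos": [0.6,1,0.1],"turn": [0,0,0],"grip": 0}])

```text
clock: 17.6
tcp_pos: [0.5182, -0.0979, 0.35]
eef_rot: [[0.972, -0.236, -0.004], [-0.236, -0.972, 0.001], [-0.005, -0.0, -1.0]]
wrist_force: [-0.9, 0.2, -0.2]
grip_width: 0.0
grasp_force: 0.0
```

```bash
python3 - <<'E'
from h import *
for th in(-.44,-.2,0):
  plan([-.085,-.245*np.cos(th),.19-.245*np.sin(th)])
E
```

```text
clk 17.6 tcp [ 0.5182 -0.0979  0.35  ] stand [-0.0871 -0.209   0.35  ] F [-0.9  0.2 -0.2]
target [ 0.517 -0.111  0.294] delta [0.0114, 0.0637, 0.2783] turn [-0.0001, 0.0014, 0.0009]
clk 17.6 tcp [ 0.5182 -0.0979  0.35  ] stand [-0.0871 -0.209   0.35  ] F [-0.9  0.2 -0.2]
target [ 0.513 -0.129  0.239] delta [0.0124, 0.156, 0.5567] turn [-0.0001, 0.0014, 0.0009]
clk 17.6 tcp [ 0.5182 -0.0979  0.35  ] stand [-0.0871 -0.209   0.35  ] F [-0.9  0.2 -0.2]
target [ 0.512 -0.133  0.19 ] delta [0.0134, 0.1805, 0.8] turn [-0.0001, 0.0014, 0.0009]
```

Emit:
arm_command(commands=[{"delta_pos": [0.01,0.065,0.1],"turn": [0,0,0],"grip": 0},{"delta_pos": [0.01,0.065,0.22],"turn": [0,0,0],"grip": 0},{"delta_pos": [0.01,0.065,0.28],"turn": [0,0,0],"grip": 0},{"delta_pos": [0.01,0.08,0.32],"turn": [0,0,0],"grip": 0},{"delta_pos": [0.01,0.095,0.36],"turn": [0,0,0],"grip": 0},{"delta_pos": [0.01,0.11,0.4],"turn": [0,0,0],"grip": 0},{"delta_pos": [0.01,0.125,0.44],"turn": [0,0,0],"grip": 0},{"delta_pos": [0.01,0.135,0.48],"turn": [0,0,0],"grip": 0},{"delta_pos": [0.01,0.145,0.52],"turn": [0,0,0],"grip": 0},{"delta_pos": [0.01,0.155,0.56],"turn": [0,0,0],"grip": 0},{"delta_pos": [0.01,0.165,0.61],"turn": [0,0,0],"grip": 0},{"delta_pos": [0.01,0.17,0.66],"turn": [0,0,0],"grip": 0},{"delta_pos": [0.01,0.175,0.71],"turn": [0,0,0],"grip": 0},{"delta_pos": [0.01,0.18,0.75],"turn": [0,0,0],"grip": 0},{"delta_pos": [0.01,0.18,0.78],"turn": [0,0,0],"grip": 0},{"delta_pos": [0.01,0.18,0.78],"turn": [0,0,0],"grip": 0},{"delta_pos": [0.01,0.18,0.78],"turn": [0,0,0],"grip": 0}])

```text
clock: 19.3
tcp_pos: [0.512, -0.1352, 0.1956]
eef_rot: [[0.971, -0.239, -0.002], [-0.239, -0.971, 0.0], [-0.002, 0.0, -1.0]]
wrist_force: [0.2, -0.6, 0.1]
grip_width: 0.0001
grasp_force: 0.0
```

```bash
python3 - <<'E'
from h import *
t=snapshot('top');print(tilt(t)[0],tilt(snapshot('side'))[0],'level ref',tilt(dict(np.load('/tmp/top.npz')))[0],tilt(dict(np.load('/tmp/side.npz')))[0])
plan([-.085,-.245,.19])
E
```

```text
-0.01936040987533737 -0.017596698145911097 level ref -0.00040866460138893875 0.0022451595599445625
clk 19.4 tcp [ 0.5124 -0.135   0.196 ] stand [-0.0838 -0.2464  0.196 ] F [ 0.1 -0.7 -0.5]
target [ 0.512 -0.133  0.19 ] delta [-0.0058, -0.0072, 0.0302] turn [0.0001, 0.0003, -0.0]
```

Emit:
arm_command(commands=[{"delta_pos": [0,0,0.01],"turn": [0,0,0],"grip": 0},{"delta_pos": [0,0,0.02],"turn": [0,0,0],"grip": 0},{"delta_pos": [0,0,0.024],"turn": [0,0,0],"grip": 0},{"delta_pos": [0,0,0.024],"turn": [0,0,0],"grip": 0},{"delta_pos": [0,0,0.024],"turn": [0,0,0],"grip": 0}])

```text
clock: 19.9
tcp_pos: [0.5128, -0.1351, 0.1915]
eef_rot: [[0.971, -0.239, -0.0], [-0.239, -0.971, -0.0], [0.0, 0.0, -1.0]]
wrist_force: [-0.3, -1.0, 3.3]
grip_width: 0.0
grasp_force: 1.4
```

```bash
python3 - <<'E'
from h import *
t=snapshot('top');print(tilt(t)[0],tilt(snapshot('side'))[0])
plan([-.085,-.245,.19])
E
```

```text
-0.006650679307786498 -0.008264055556558765
clk 20.0 tcp [ 0.5128 -0.135   0.1915] stand [-0.0834 -0.2463  0.1915] F [-1.7 -0.6  4.1]
target [ 0.512 -0.133  0.19 ] delta [-0.0078, -0.0066, 0.0073] turn [0.0, -0.0, 0.0]
```

Emit:
arm_command(commands=[{"delta_pos": [0,0,0.006],"turn": [0,0,0],"grip": 0},{"delta_pos": [0,0,0.01],"turn": [0,0,0],"grip": 0},{"delta_pos": [0,0,0.01],"turn": [0,0,0],"grip": 0},{"delta_pos": [0,0,0.01],"turn": [0,0,0],"grip": 0}])

```text
clock: 20.4
tcp_pos: [0.5128, -0.135, 0.1893]
eef_rot: [[0.971, -0.238, -0.0], [-0.238, -0.971, 0.0], [-0.0, 0.0, -1.0]]
wrist_force: [-0.9, -0.7, 2.2]
grip_width: 0.0
grasp_force: 1.2
```

```bash
python3 - <<'E'
from h import *
t=snapshot('top');print(tilt(t)[0],tilt(snapshot('side'))[0])
plan([-.085,-.245,.19])
E
```

```text
0.0017174092297914877 0.004723134538379416
clk 20.5 tcp [ 0.5129 -0.1349  0.1893] stand [-0.0834 -0.2462  0.1893] F [-0.1 -1.2  2.4]
target [ 0.512 -0.133  0.19 ] delta [-0.008, -0.0058, -0.0035] turn [-0.0001, 0.0, 0.0001]
```

Level to within about 0.003 rad. Now I'll let go, back away and take a last look.

Emit:
arm_command(commands=[{"delta_pos": [0,0,-0.1],"turn": [0,0,0],"grip": 0},{"delta_pos": [0,0.05,-0.35],"turn": [0,0,0],"grip": 0},{"delta_pos": [0,0.2,-0.5],"turn": [0,0,0],"grip": 0},{"delta_pos": [0,0.45,-0.6],"turn": [0,0,0],"grip": 0},{"delta_pos": [-0.1,0.7,-0.6],"turn": [0,0,0],"grip": 0},{"delta_pos": [-0.2,0.95,-0.6],"turn": [0,0,0],"grip": 0},{"delta_pos": [-0.2,1,-0.6],"turn": [0,0,0],"grip": 0},{"delta_pos": [-0.2,1,-0.6],"turn": [0,0,0],"grip": 0},{"delta_pos": [-0.2,1,-0.6],"turn": [0,0,0],"grip": 0}])

```text
clock: 21.4
tcp_pos: [0.4265, -0.3192, 0.3091]
eef_rot: [[0.971, -0.239, 0.0], [-0.239, -0.971, 0.001], [-0.0, -0.001, -1.0]]
wrist_force: [0.1, -0.1, -0.5]
grip_width: 0.0001
grasp_force: 0.0
```

```bash
python3 - <<'E'
from h import *
t=snapshot('top');save(t,'top5.png');print(tilt(t)[0],tilt(snapshot('side'))[0]);wood(t)
Q=(cloud(t)-O)@S
m=(Q[...,2]>.034)&(Q[...,2]<.056)&(Q[...,0]<-.13)&(Q[...,0]>-.26)&(abs(Q[...,1]+.131)<.06)
print('bar',np.percentile(Q[m][:,0],[2,10]))
E
```

```text
0.0036104812473049175 0.004855882284748303
wood px [134. 125.] 8030 stand [-0.     0.367  0.022]
wood px [309. 157.] 41 stand [ 0.068 -0.068  0.028]
wood px [296. 164.] 88 stand [ 0.039 -0.046  0.029]
wood px [300. 185.] 171 stand [-0.006 -0.072  0.027]
wood px [187. 191.] 152 stand [-0.107  0.175  0.024]
wood px [271. 214.] 79 stand [-0.103 -0.037  0.066]
bar [-0.15953465 -0.15875979]
```

View pics/top5.png

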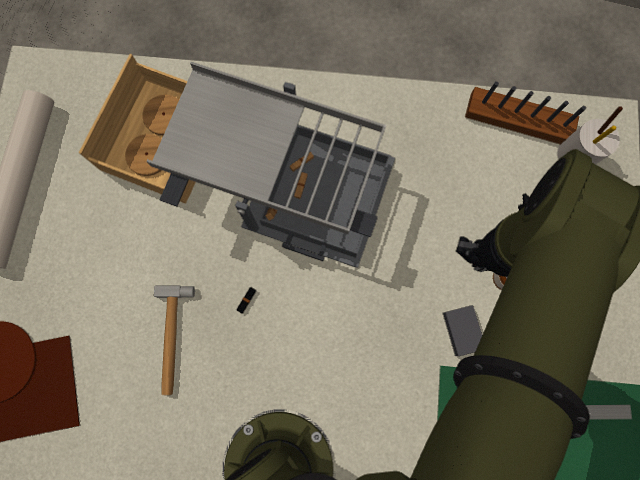

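The last picture shows both discs in the box at (160,115) and (148,153), the three toggles in the home drawer at (300,162), (300,185) and (271,214), and the sieve level. The arm is clear at z = 0.31, and the bystanders are where they were.

```bash
python3 -c "
from rig import finish_job;print(finish_job())"
```

```text
the job is handed in; nothing more can be done
None
```

The job is done and handed in at about 21.5 s: the drawer is home with all three toggles in it, both discs are in the box, and the sieve is level to within about 0.005 rad and released.

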